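# Hook and latch the cover plate of an instrument housing

## Task

Close the white instrument housing with the bare metal cover plate that stands on the sloped rest: keep the plate sloped about as it stands, slip its lower edge under the overhanging lip on the robot's side of the housing, then lower the opposite edge until the plate lies flat in its seat inside the rim. Then swing the turn latch by its knob a quarter turn, until it points straight across the plate's free edge, and let go. Leave the beaker and the tape roll where they are.

Things in the scene. Friction and masses are not known exactly. Their poses are not given: they have to be found in the camera images.
- plate: Loose aluminium cover plate, 150 (x) x 100 (y) x 6 mm, 0.25 kg, plain flat underside. Origin at the centre of its underside, z out of its upper face, which carries a grip fin. It starts on the rest at a slope of 30 degrees: its -x edge (to be hooked) low and towards the robot, its +x edge (the free edge) high.
- fin (a point): Point to grip on the plate, 29 mm above its underside. The black upright fin stands across the plate's middle: 12 mm thick along the plate's x, 60 mm long along y, from 6 to 39 mm above the underside. Pinch it with the fingers closing along the plate's x. Axes as the plate's.
- hook_edge (a point): Middle of the plate's -x edge face, at half thickness: (-75, 0, 3) mm in the plate's frame. Axes as the plate's.
- housing: Fixed white instrument housing, 217 x 136 mm in plan, with an open well on top. Origin on the worktop under the well's centre; +x points away from the robot (yaw within 0.3 rad), z up. In its frame, mm: ledge on which the plate lies at z 45; side and far rims up to z 52; wall with the lip on the -x side, top z 68; flat far block x 78 to 125, top z 52, carrying the latch.
- seat (a point): (0, 0, 45) mm in the housing: where the origin of the seated plate belongs, plate x along housing x. The well above the ledge is 156 mm long (x -78 to 78) and 108 mm wide (y -54 to 54): 3 mm play in x, 4 mm in y, each way. Axes as the housing's.
- lip_edge (a point): (-63, 0, 61) mm in the housing: middle of the lower free edge of the lip. The lip overhangs the ledge from the wall (x -78) to x -63, over the whole width, underside z 61, top z 68: 16 mm of height between ledge and lip. From lip to far rim the opening is 141 mm, shorter than the plate.
- latch (a joint): Turn latch with vertical pivot on the housing's far block. 0 = arm points to the housing's +y along the far rim (open); 1.57 = to its -x, over the plate (closed); grows anticlockwise from above; range -0.5 to 1.6, starts -0.45 to 0. Light friction (1 N at the knob), stays where left. Arm 16 mm wide, 52 mm long from the pivot, z 53.5 to 58.5 mm: it passes 2.5 mm over a seated plate.
- latch_pivot (a point): Pivot axis of the latch, at the arm's underside: (100, 0, 53.5) mm in the housing. Axes as the housing's.
- latch_knob (a point): Centre of the top of the latch's upright round black knob: 16 mm diameter, from the arm's top at z 58.5 up to z 86.5 mm, 40 mm from the pivot.
- rest: Fixed grey sloped rest on which the plate starts, base 150 x 100 mm. Origin on the worktop under its middle; +x (high side) points away from the robot (yaw within 0.3 rad). Its seat slopes at 30 degrees, with a 4 mm high stop at the plate's low edge; the plate's origin starts about at (-3, 0, 57.5) mm in its frame. The rest stands left or right of the housing.
- beaker: Bystander: clear beaker, 53 mm across, 66 mm high, origin under its centre. Stands behind the work.
- tape_roll: Bystander: roll of tape lying flat, 91 mm across, 19 mm high, origin under its centre. Behind the work.
Things that resemble listed ones, but are neither listed nor needed, are in the scene too. Of the things that look like the plate, the larger one is meant.

How it is judged:
On the way, in this order (a step that is already met when the one before it is completed fails the run):
1. the plate, still sloped by at least 10 degrees, has its -x edge hooked under the lip (x of hook_edge in the frame of housing between -0.08 and -0.066 m and y of hook_edge in the frame of housing between -0.02 and 0.02 m and z of hook_edge in the frame of housing between 0.044 and 0.06 m and angle between plate's own z axis and vertical above 0.17 rad), for 0.1 s.
2. the plate lies flat in its seat, the latch still open (x of plate in the frame of housing between -0.006 and 0.006 m and y of plate in the frame of housing between -0.007 and 0.007 m and z of plate in the frame of housing between 0.042 and 0.0475 m and angle between plate's own z axis and vertical below 0.03 rad and angle between the x axis of plate and the x axis of housing, either way round below 0.12 rad and x of hook_edge in the frame of housing below -0.066 m and value of joint latch below 0.6 rad), for 0.2 s.
3. the latch is turned across the plate's free edge (x of plate in the frame of housing between -0.006 and 0.006 m and y of plate in the frame of housing between -0.007 and 0.007 m and z of plate in the frame of housing between 0.042 and 0.0475 m and angle between plate's own z axis and vertical below 0.03 rad and angle between the x axis of plate and the x axis of housing, either way round below 0.12 rad and x of hook_edge in the frame of housing below -0.066 m and value of joint latch above 1.35 rad), for 0.2 s.
At the end, for the whole second after the job is handed in: The plate lies at rest in its seat: origin within 6 mm (x) and 7 mm (y) of the housing's, underside between 42 and 47.5 mm, level within 0.03 rad, its long axis within 0.12 rad of the housing's, its -x edge under the lip (beyond x -66 mm); and the latch is at 1.35 rad or more (all of step 3 and linear speed of plate below 0.02 m/s); the robot touches nothing.
It fails at once if the beaker was shifted by more than 30 mm (distance of beaker from where it was at the start of the episode above 0.03 m).
It fails at once if the tape roll was shifted by more than 30 mm (distance of tape_roll from where it was at the start of the episode above 0.03 m).
It also fails if it takes over 61 s, if anything falls off the work surface, if the arm or the gripper's body presses on something with over 40 N, if the wrist force passes 120 N, or if a joint passes its speed limit or range.

## Robot

A 7-joint arm with a two-finger parallel gripper is mounted at the origin on a cart in front of the work surface, level with it; the furniture and walls round the work are solid. World frame = base frame: x ahead of the robot, y to its left, z up, the work surface at z = 0. Lengths are in m, angles in rad, forces in N, time in s.
With the tool pointing down it reaches from about 0.4 to 0.85 m from the base axis. Payload 4.5 kg.
Tool frame: the origin (TCP) lies at the very end of the fingers, on their centre line; the grasp point (between the pads) lies 19 mm behind it (grip_point_offset is the distance from the TCP to the grasp point, in m); z points along the fingers, y is the line along which they close (so a half turn about z gives the same grasp; the last joint's range is limited). The gripper opens to 88 mm and grips with 3 to 60 N. Pads are 18 mm wide; open, the fingers measure 123 mm over their backs; the gripper's body (75 mm by 187 mm) begins 45 mm behind the grasp point.
Start: joints at [0.034, 0.689, -0.195, 1.565, 0.157, 0.902, -0.215], TCP at [0.625, 0, 0.239] pointing down, gripper open.
Joint ranges: [-3.01, 3.01], [-0.46, 2.08], [-1.47, 1.51], [0.13, 2.56], [-1, 4.14], [0.04, 2.09], [-2.66, 2.66]. Speed limits (rad/s): [2.57, 2.57, 3.14, 3.14, 3.14, 3.14, 3.14].

## Interface

Orientations are given as a unit quaternion [x, y, z, w].
In Python, from plant import get_state, snapshot, camera_params, finish_job, grip_point_offset gives the robot as it stands.
- The arm moves only by the tool creep_tool, called after "Request:" as name([rows], argument=value, ...), one row to a line, values as JSON. Schema: {"type":"object","properties":{"offsets":{"type":"array","items":{"type":"array","prefixItems":[{"type":"number"},{"type":"array","items":{"type":"number"},"minItems":3,"maxItems":3},{"type":"array","items":{"type":"number"},"minItems":3,"maxItems":3}],"minItems":3,"maxItems":3},"minItems":1,"maxItems":10},"grip_force":{"type":"number"},"only":{"type":"string"},"quiet":{"type":"boolean"},"lines":{"type":"string"}},"required":["offsets"],"additionalProperties":false}. offsets is a list of rows, 1 to 10 of them, each written [opening, [dx, dy, dz], [rx, ry, rz]]: the opening from 0.0 (shut) to 1.0 (fully open), then dx, dy, dz in m, then a rotation vector rx, ry, rz in rad; each row is the pose to reach, as a shift and turn from the pose commanded when the call began, along the tool's axes at that moment; what a row does not reach only later rows make up. A row lasts 1/10 s, in which the tool goes at most 0.05 m and 0.15 rad, less where a joint would pass 70% of its speed; a pose out of reach is approached as far as the arm can. The fingers move at their own pace and stop on an object; grip_force is the grip in N (left out, the last holds). Time passes only in rows, so rows that do not move let the fingers close. The tool returns the time, the measured TCP pose, the force, the opening and the grip force at its end. only (a regular expression) keeps the lines of the reply that match it, lines (a string "A,B") keeps lines A to B, and quiet returns only ok. Input that does not fit is refused with a message, and nothing moves.
- get_state(): the state, without advancing time (a new reading comes with each control period).
- snapshot(name): name is "scene" or "side" or "wrist"; returns (picture, depth): 480x640x3 uint8, red, green, blue; 480x640 float32, m along the optical axis (not along the pixel's ray), 0 where there is no reading.
- camera_params(name): a dict with "fx", "fy", "cx", "cy" (pixels), "k1" (the pictures are not rectified: a ray, as slopes to the right and down, at radius r is drawn at 1 + k1 r^2 times it, then the intrinsics apply), "rvec" (rotation vector, rad) and "tvec" (3), from world to camera coordinates, as OpenCV has them. Camera axes: x right, y down, z forward; pixel columns grow to the right and rows downward; lengths in m; the calibration is good to about 2 mm. A picture is of the moment at which its call begins: read the wrist's pose just before it. camera_params takes no time and is no camera call; for the wrist camera it gives the pose at the moment of the call.
- finish_job(): hands the job in; it is judged then, once.
The state is a dict: "clock": time; "q": joint angles; "qd": joint speeds; "joint_torque": joint torques, N m; "tool_pos": TCP position; "eef_rot": TCP orientation; "contact_force": force on the tool from outside, world axes, zero at the start; "moment": the same for the moment, N m; "opening": opening from 0.0 (shut) to 1.0 (fully open); "finger_force": force on a finger pad.
Only numpy, scipy, OpenCV 4.12 (cv2) and the standard library are available. Lean on these libraries where they do the work, as an engineer would, in place of code of your own. Each camera call takes 0.05 s, during which the arm holds its last target. There are 200 camera calls.

## Working session

There is one attempt and no reset: what is moved stays moved. The work goes in short steps, Python scripts to look and compute and a tool call to move; the robot and the scene stay as the last step left them, time stands still between calls to the robot, and variables do not carry over. Pictures are saved under pics/ and viewed, at most 10 in all, crops included, and the job is handed in when it is done.

```bash
ls; mkdir -p pics
```

Create h.py:
```python
import numpy as np, cv2
from plant import *
from scipy.spatial.transform import Rotation as R
def snap(n,f):
    p=camera_params(n); a,d=snapshot(n); cv2.imwrite(f'pics/{f}.png',a[:,:,::-1]); np.savez(f'pics/{f}.npz',d=d,a=a,**{k:np.array(v) for k,v in p.items()}); return a,d,p
def cloud(f):
    z=np.load(f'pics/{f}.npz'); d=z['d']; K=np.array([[z['fx'],0,z['cx']],[0,z['fy'],z['cy']],[0,0,1.]])
    v,u=np.mgrid[:480,:640]; pts=np.stack([u,v],-1).reshape(-1,1,2).astype(float)
    # invert radial: rd = r(1+k1 r^2)
    n=cv2.undistortPoints(pts,K,np.array([float(z['k1']),0,0,0])).reshape(480,640,2)
    c=np.dstack([n*d[...,None],d]); M=R.from_rotvec(z['rvec'].ravel()).as_matrix()
    w=(c-z['tvec'].ravel())@M
    w[d==0]=np.nan
    return w,z['a']
```

Run:
```python
from h import *
for n in ['scene','side','wrist']: snap(n,n+'0')
s=get_state();print(s['tool_pos'],s['eef_rot'],s['clock'],grip_point_offset)
a=[cv2.imread(f'pics/{n}0.png') for n in ['scene','side']]
```

```text
pics
[ 6.24556040e-01 -3.43109910e-05  2.38127519e-01] [ 7.07083808e-01  7.07129459e-01 -4.87739993e-04 -4.22448548e-04] 0.15 0.0187
```

View pics/scene0.png

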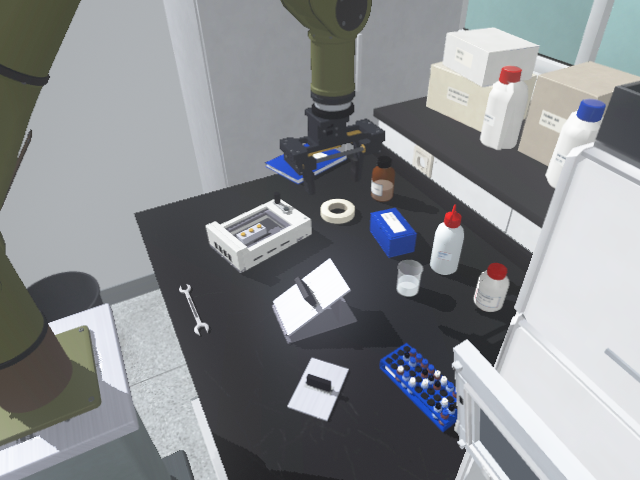

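View pics/side0.png

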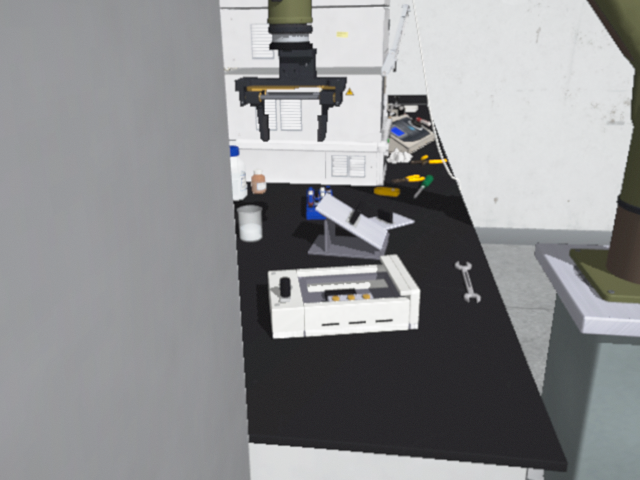

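The scene picture shows the housing at about (260,232) with its latch knob at (277,199), the plate on the rest at (312,298), and the flat decoy at (318,388). The side picture confirms the layout: knob at (285,287), lip wall at (400,285), plate at (352,222).

Run:
```python
from h import *
w,a=cloud('scene0')
for n,(u,v) in dict(knob=(277,199),lipwall=(228,243),well=(255,232),platelow=(295,310),platehigh=(327,283),fin=(303,290),decoy=(330,370),beaker=(408,275),tape=(338,207)).items(): print(n,w[v,u].round(4))
# top-down ortho maps, 0.8 px/mm; x up, y left
def ortho(f,x0,x1,y0,y1,s):
    w,a=cloud(f); m=np.zeros((int((x1-x0)*s),int((y1-y0)*s),3),np.uint8); p=w.reshape(-1,3); c=a.reshape(-1,3)
    ok=(p[:,0]>x0)&(p[:,0]<x1-.002)&(p[:,1]>y0+.002)&(p[:,1]<y1)&(p[:,2]<.13); p,c=p[ok],c[ok]; o=np.argsort(p[:,2]); p,c=p[o],c[o]
    i=((x1-p[:,0])*s).astype(int);j=((y1-p[:,1])*s).astype(int)
    for k in (0,1):
        for l in (0,1): m[np.clip(i+k,0,m.shape[0]-1),np.clip(j+l,0,m.shape[1]-1)]=c[:,::-1]
    return m
m=ortho('scene0',.35,.8,-.25,.35,1000)
cv2.imwrite('pics/ortho.png',m)
```

```text
knob [0.5957 0.2454 0.0734]
lipwall [0.4299 0.1411 0.0682]
well [0.5117 0.1945 0.0332]
platelow [ 0.4867 -0.0935  0.0404]
platehigh [ 0.559  -0.0943  0.0822]
fin [ 0.5045 -0.0986  0.0923]
decoy [ 0.4927 -0.2288  0.0038]
beaker [ 0.7544 -0.1046  0.0251]
tape [0.7621 0.2261 0.0049]
```

View pics/ortho.png

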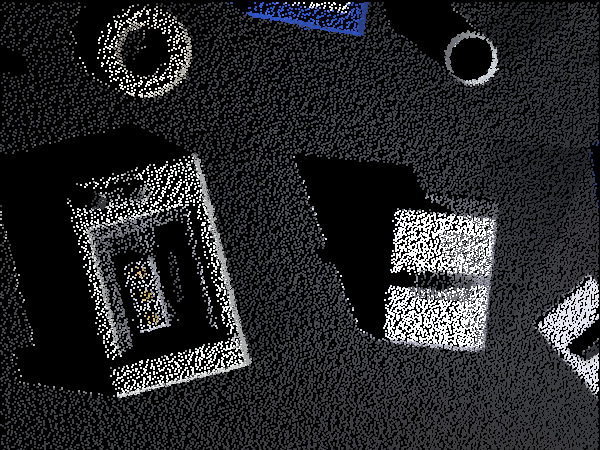

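The ortho map (1 mm/px) shows the housing at pixels (70–250, 155–395), the plate at (385–497, 208–350) with its fin at row 282, and the beaker and tape roll well behind. Next I fit both poses.

Create fit.py:
```python
from h import *
def rect(p2):
    (c,s,ang)=cv2.minAreaRect(p2.astype(np.float32)); return c,s,ang
def fit(f):
    w,a=cloud(f); p=w.reshape(-1,3); c=a.reshape(-1,3).astype(int).mean(1)
    # housing: rim tops and lip top
    b=(p[:,0]>.38)&(p[:,0]<.67)&(p[:,1]>.06)&(p[:,1]<.32)
    for lo,hi in((.048,.056),(.063,.073),(.04,.075)):
        q=p[b&(p[:,2]>lo)&(p[:,2]<hi)&(c>110)]
        if len(q)<50: continue
        cc,s,ang=rect(q[:,:2]*1000); bx=cv2.boxPoints((cc,s,ang))
        print(f,'house',lo,len(q),np.round(cc,1),np.round(s,1),round(ang,2),'z',np.median(q[:,2]).round(4))
    k=p[b&(p[:,2]>.077)&(p[:,2]<.092)]; print('knob',len(k),k.mean(0).round(4),k.min(0).round(4),k.max(0).round(4), 'top', k[k[:,2]>.084].mean(0).round(4))
    # plate
    b=(p[:,0]>.42)&(p[:,0]<.62)&(p[:,1]>-.17)&(p[:,1]<-.02)&(p[:,2]>.015)&(p[:,2]<.125)
    q=p[b&(c>100)]
    for i in range(6):
        m=q.mean(0); n=np.linalg.svd(q-m,full_matrices=False)[2][2]; n*=np.sign(n[2]); r=(q-m)@n; q=q[abs(r)<max(.0025,2*r.std()*(i<3))]
    ex=np.array([1,0,-n[0]/n[2]]); ex/=np.linalg.norm(ex); ey=np.cross(n,ex)
    pl=np.stack([(q-m)@ex,(q-m)@ey],1)*1000
    cc,s,ang=rect(pl); C=m+ex*cc[0]/1000+ey*cc[1]/1000
    print('plate',len(q),'n',n.round(4),'tilt',np.degrees(np.arccos(n[2])).round(2),'az',np.arctan2(-n[1],-n[0]).round(4),'top centre',C.round(4),np.round(s,1),round(ang,2), 'origin',(C-.006*n).round(4))
    ax=np.deg2rad(ang); 
    for d in (ax,ax+np.pi/2):
        v=np.cos(d)*ex+np.sin(d)*ey; print('  axis',v.round(4),'yaw',np.arctan2(v[1],v[0]).round(4))
    t=p[b]; h=(t-m)@n; fn=t[(h>.025)&(h<.036)]
    print('fin',len(fn),fn.mean(0).round(4), 'y ext',np.percentile(fn[:,1],[1,99]).round(4))
import sys
for f in sys.argv[1:]: fit(f)
```

```bash
python3 fit.py scene0 side0
```

```text
scene0 house 0.048 1047 [524.8 193.9] [218.7 140.8] 13.75 z 0.0511
scene0 house 0.063 500 [515.8 188.3] [201.7 138.3] 12.03 z 0.0676
scene0 house 0.04 2367 [524.6 193.5] [219.4 141.2] 13.63 z 0.051
knob 33 [0.5982 0.2503 0.0836] [0.5917 0.244  0.0779] [0.6064 0.2581 0.0881] top [0.5983 0.2521 0.086 ]
plate 2527 n [-0.4997  0.0484  0.8649] tilt 30.13 az -0.0966 top centre [ 0.5195 -0.0891  0.0603] [102.7 156.5] 85.11 origin [ 0.5225 -0.0894  0.0551]
  axis [9.800e-02 9.952e-01 9.000e-04] yaw 1.4727
  axis [-0.8607  0.0851 -0.502 ] yaw 3.043
fin 162 [ 0.5065 -0.0912  0.0902] y ext [-0.1187 -0.0596]
side0 house 0.048 2458 [526.2 195.2] [215.6 143. ] 14.08 z 0.0535
side0 house 0.063 806 [504.6 179.2] [187.5 139.3] 4.92 z 0.0702
side0 house 0.04 4923 [525.6 194.9] [217. 143.] 14.02 z 0.053
knob 108 [0.5988 0.2583 0.0843] [0.5914 0.244  0.0771] [0.608  0.2646 0.0895] top [0.5992 0.2569 0.0874]
plate 1355 n [-0.4992  0.0519  0.8649] tilt 30.12 az -0.1036 top centre [ 0.5198 -0.0866  0.063 ] [106.1 156.1] 84.25 origin [ 0.5228 -0.0869  0.0579]
  axis [0.1125 0.9936 0.0053] yaw 1.458
  axis [-0.8592  0.1    -0.5019] yaw 3.0257
fin 87 [ 0.5079 -0.0778  0.0923] y ext [-0.1162 -0.0548]
```

Create g.py:
```python
from h import *
def pose(frame_xyz,yaw,tilt,pt,tcp_off):
    """plate-like frame: x dir yaw, raised by tilt; returns R of tool, TCP for grasp point pt with TCP tcp_off above it along n"""
    M=R.from_euler('ZY',[yaw,-tilt]).as_matrix(); x,y,n=M.T
    T=np.stack([np.cross(x,-n),x,-n],1); o=np.array(frame_xyz)+M@np.array(pt)+n*tcp_off
    return T,o
def delta(T,o):
    s=get_state(); C=R.from_quat(s['eef_rot']).as_matrix()
    d=C.T@(o-np.array(s['tool_pos'])); r=R.from_matrix(C.T@T).as_rotvec()
    print('t',round(s['clock'],2),'tcp',np.round(s['tool_pos'],4),'shift',d.round(4),'|',np.linalg.norm(d).round(3),'rot',r.round(4),'F',np.round(s['contact_force'],1),'open',s['opening'])
```

Run:
```python
from g import *
delta(*pose([.50,.19,.32],.24,0,[0,0,0],0))
delta(*pose([.5227,-.088,.0565],-.1,np.pi/6,[0,0,.029],.08))
```

```text
t 0.15 tcp [ 0.6246 -0.      0.2381] shift [ 0.19   -0.1246 -0.0817] | 0.242 rot [-1.300e-03 -1.000e-04 -2.399e-01] F [0.2 0.1 0. ] open 1.0018755808912738
t 0.15 tcp [ 0.6246 -0.      0.2381] shift [-0.0825 -0.156   0.0874] | 0.197 rot [-0.5244 -0.026   0.0978] F [0.2 0.1 0. ] open 1.0018755808912738
```

Request:
creep_tool([
  [1,[0.05,-0.03,-0.02],[0,0,-0.06]],
  [1,[0.1,-0.06,-0.04],[0,0,-0.12]],
  [1,[0.14,-0.09,-0.06],[0,0,-0.18]],
  [1,[0.19,-0.125,-0.082],[0,0,-0.24]],
  [1,[0.19,-0.125,-0.082],[0,0,-0.24]],
  [1,[0.19,-0.125,-0.082],[0,0,-0.24]],
  [1,[0.19,-0.125,-0.082],[0,0,-0.24]],
  [1,[0.19,-0.125,-0.082],[0,0,-0.24]],
  [1,[0.19,-0.125,-0.082],[0,0,-0.24]],
])

```text
clock: 1.05
tool_pos: [0.5006, 0.1882, 0.32]
eef_rot: [0.619, 0.786, -0.001, 0.0]
contact_force: [0.6, 0.1, -0.5]
opening: 0.997
finger_force: 0.0
```

Run:
```python
from g import *
snap('wrist','wrist1'); snap('scene','scene1')
```

```text
(no output)
```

View pics/wrist1.png

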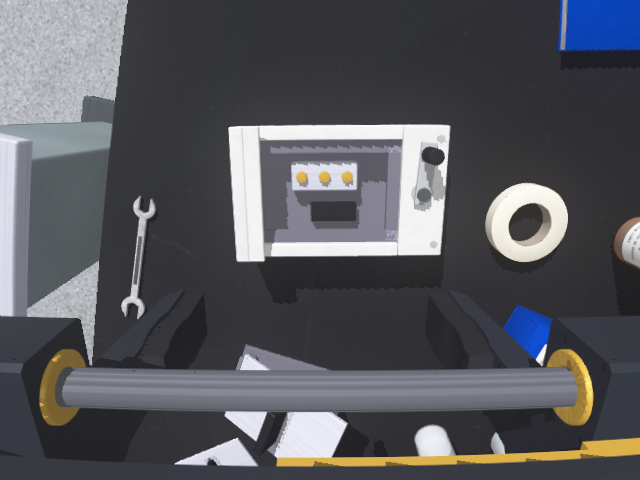

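The wrist picture shows the housing from above: outer corners near (230,127), (449,126), (441,254), (236,261), lip free edge from (258,126) to (264,260), pivot (424,195), knob (432,156).

Add to h.py:
```python
def ray(f,u,v,z):
    Z=np.load(f'pics/{f}.npz'); K=np.array([[Z['fx'],0,Z['cx']],[0,Z['fy'],Z['cy']],[0,0,1.]])
    n=cv2.undistortPoints(np.array([[[u,v]]],float),K,np.array([float(Z['k1']),0,0,0])).ravel()
    M=R.from_rotvec(Z['rvec'].ravel()).as_matrix(); d=M.T@np.array([n[0],n[1],1]); c=-M.T@Z['tvec'].ravel()
    return c+d*(z-c[2])/d[2]
```

Run:
```python
from h import *
def r(u,v,z): 
    p=ray('wrist1',u,v,z); return p
C=[r(230,127,.068),r(236,261,.068),r(449,126,.052),r(441,254,.052)]
L=[r(258,126,.068),r(264.5,260,.068)]
for p in C+L: print((p*1000).round(1))
y=lambda a,b:np.arctan2(b[1]-a[1],b[0]-a[0])
print('yaws',y(C[0],C[2]),y(C[1],C[3]),y(C[1],C[0])-np.pi/2,y(C[3],C[2])-np.pi/2,y(L[1],L[0])-np.pi/2)
mod=np.array([[-92,68],[-92,-68],[125,68],[125,-68],[-63,68],[-63,-68]])/1e3
O=np.array(C+L)[:,:2]; a=mod-mod.mean(0); b=O-O.mean(0); th=np.arctan2((a[:,0]*b[:,1]-a[:,1]*b[:,0]).sum(),(a*b).sum()); Rm=np.array([[np.cos(th),-np.sin(th)],[np.sin(th),np.cos(th)]]); t=O.mean(0)-Rm@mod.mean(0)
print('yaw',th,'origin',t,'res mm',((O-mod@Rm.T-t)*1000).round(1).tolist())
for n,(u,v,z) in dict(pivot=(424,195,.06),knob=(433,156,.0865)).items():
    print(n,((r(u,v,z)[:2]-t)@Rm*1000).round(1))
```

```bash
python3 fit.py scene1
```

Run:
```python
from g import *
delta(*pose([.5227,-.088,.0565],-.1,np.pi/6,[0,0,.029],.08))
```

```text
[405.8 234.7  68. ]
[435.9 103.8  68. ]
[612.3 285.8  52. ]
[646.6 157.   52. ]
[431.5 241.6  68. ]
[464.4 111.9  68. ]
yaws 0.24271937961850373 0.24716300451895176 0.2262679935957228 0.2605076702365652 0.24884107950780088
yaw 0.24411670965900256 origin [0.5091076  0.19155458] res mm [[2.4, -0.6], [-0.4, 0.5], [-1.7, -2.0], [-0.2, 1.2], [-0.1, -0.7], [0.0, 1.6]]
pivot [100.1  -1.1]
knob [99.  40.1]
scene1 house 0.048 1068 [524.3 194.4] [218.4 141.7] 13.43 z 0.0513
scene1 house 0.063 497 [516.6 189.8] [200.8 136.1] 13.76 z 0.0675
scene1 house 0.04 2375 [525.2 194.6] [220.8 142.6] 14.08 z 0.0512
knob 33 [0.5982 0.251  0.0833] [0.5903 0.2437 0.078 ] [0.6069 0.262  0.0883] top [0.5988 0.252  0.0858]
plate 2529 n [-0.4996  0.0494  0.8648] tilt 30.14 az -0.0985 top centre [ 0.5195 -0.0893  0.0603] [104.  156.1] 85.28 origin [ 0.5225 -0.0896  0.0551]
  axis [ 0.0959  0.9954 -0.0014] yaw 1.4748
  axis [-0.8609  0.0822 -0.5021] yaw 3.0464
fin 166 [ 0.5066 -0.0914  0.0899] y ext [-0.1183 -0.0595]
t 1.15 tcp [0.5005 0.1887 0.3201] shift [-0.256  -0.0948  0.1695] | 0.321 rot [-0.5194 -0.0876  0.33  ] F [1.1 0.  0.1] open 1.0017210426242689
```

Request:
creep_tool([
  [1,[-0.04,-0.01,0.01],[-0.05,0,0.05]],
  [1,[-0.08,-0.03,0.03],[-0.12,-0.02,0.1]],
  [1,[-0.12,-0.045,0.06],[-0.2,-0.03,0.15]],
  [1,[-0.16,-0.06,0.09],[-0.3,-0.05,0.2]],
  [1,[-0.2,-0.075,0.12],[-0.4,-0.07,0.26]],
  [1,[-0.23,-0.085,0.15],[-0.48,-0.08,0.3]],
  [1,[-0.256,-0.095,0.17],[-0.52,-0.088,0.33]],
  [1,[-0.256,-0.095,0.17],[-0.52,-0.088,0.33]],
  [1,[-0.256,-0.095,0.17],[-0.52,-0.088,0.33]],
  [1,[-0.256,-0.095,0.17],[-0.52,-0.088,0.33]],
])

```text
clock: 2.15
tool_pos: [0.4513, -0.0693, 0.1783]
eef_rot: [0.705, 0.691, 0.039, 0.157]
contact_force: [0.6, -0.7, 0.7]
opening: 1.003
finger_force: 0.0
```

Run:
```python
from g import *
snap('wrist','wrist2')
delta(*pose([.5227,-.088,.0565],-.1,np.pi/6,[0,0,.029],.08))
```

```text
t 2.2 tcp [ 0.4509 -0.0719  0.1771] shift [-0.0054  0.0097  0.0314] | 0.033 rot [-0.2365  0.1298  0.1146] F [-0.6 -3.  -0.6] open 0.9958315967211885
```

View pics/wrist2.png

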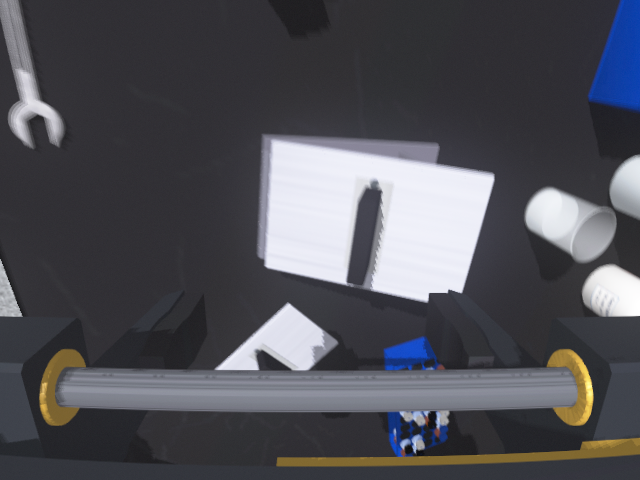

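The wrist picture shows the plate with its fin at (365,232), still slightly blurred by motion because the arm had not reached the target yet. I'll continue.

Request:
creep_tool([
  [1,[0,0,0],[0,0,0]],
  [1,[0,0,0],[0,0,0]],
  [1,[0,0,0],[0,0,0]],
], quiet=true)

```text
ok
```

Run:
```python
from g import *
print(np.round(get_state()['q'],3))
delta(*pose([.5227,-.088,.0565],-.1,np.pi/6,[0,0,.029],.08))
```

```text
[ 0.138  0.56  -0.349  2.388  1.678  0.388 -1.79 ]
t 2.5 tcp [ 0.4519 -0.0674  0.1795] shift [-0.0097  0.008   0.0341] | 0.036 rot [-0.2359  0.1255  0.118 ] F [-0.   0.2 -0.5] open 1.0010873483909748
```

Request:
creep_tool([
  [1,[-0.002,0.002,0.007],[-0.05,0.03,0.025]],
  [1,[-0.004,0.003,0.014],[-0.1,0.05,0.05]],
  [1,[-0.006,0.005,0.02],[-0.15,0.08,0.07]],
  [1,[-0.008,0.007,0.027],[-0.19,0.1,0.1]],
  [1,[-0.01,0.008,0.034],[-0.236,0.126,0.118]],
  [1,[-0.01,0.008,0.034],[-0.236,0.126,0.118]],
  [1,[-0.01,0.008,0.034],[-0.236,0.126,0.118]],
  [1,[-0.01,0.008,0.034],[-0.236,0.126,0.118]],
  [1,[-0.01,0.008,0.034],[-0.236,0.126,0.118]],
  [1,[-0.01,0.008,0.034],[-0.236,0.126,0.118]],
], quiet=true)

```text
ok
```

Run:
```python
from g import *
print(np.round(get_state()['q'],3))
delta(*pose([.5227,-.088,.0565],-.1,np.pi/6,[0,0,.029],.08))
```

```text
[ 0.754  1.024 -1.357  2.558  1.958  1.194 -2.051]
t 3.5 tcp [ 0.4686 -0.0838  0.1506] shift [ 0.0012 -0.     -0.0003] | 0.001 rot [-0.0036  0.001   0.001 ] F [-0.2  0.5  0.7] open 1.0022678181827924
```

Run:
```python
from g import *
snap('wrist','wrist3')
```

```bash
python3 fit.py wrist3 | tail -4
```

```text
fit.py:13: RuntimeWarning: Mean of empty slice.
  k=p[b&(p[:,2]>.077)&(p[:,2]<.092)]; print('knob',len(k),k.mean(0).round(4),k.min(0).round(4),k.max(0).round(4), 'top', k[k[:,2]>.084].mean(0).round(4))
  ret = um.true_divide(
Traceback (most recent call last):
  File "fit.py", line 29, in <module>
    for f in sys.argv[1:]: fit(f)
                           ~~~^^^
  File "fit.py", line 13, in fit
    k=p[b&(p[:,2]>.077)&(p[:,2]<.092)]; print('knob',len(k),k.mean(0).round(4),k.min(0).round(4),k.max(0).round(4), 'top', k[k[:,2]>.084].mean(0).round(4))
                                                                               ~~~~~^^^
ValueError: zero-size array to reduction operation minimum which has no identity
```

View pics/wrist3.png

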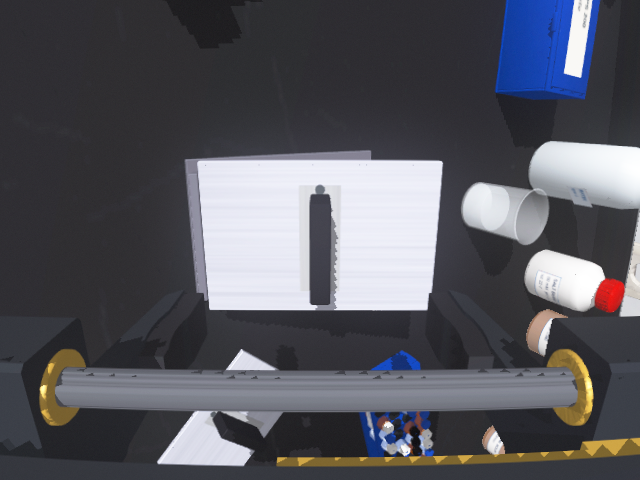

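The plate sits square to the tool: corners at (198,161), (442,161), (432,309), (209,309), fin at (319,250). I'll compute its offset in the tool frame.

Create pl.py:
```python
from g import *
def corners(f,px):
    w,a=cloud(f); M,o=pose([0,0,0],-.1,np.pi/6,[0,0,0],0)
    c=np.array(px).mean(0); v0,v1=int(min(p[1] for p in px))+8,int(max(p[1] for p in px))-8; u0,u1=int(min(p[0] for p in px))+20,int(max(p[0] for p in px))-20
    q=w[v0:v1,u0:u1].reshape(-1,3); q=q[~np.isnan(q).any(1)]
    for i in range(8):
        m=np.median(q,0) if i==0 else q.mean(0); n=np.linalg.svd(q-m,full_matrices=False)[2][2]; n*=np.sign(n[2]); r=(q-m)@n; q=q[abs(r)<max(.0015,1.5*r.std())]
    out=[]
    for u,v in px:
        A=ray(f,u,v,0.); B=ray(f,u,v,.3); d=B-A; out.append(A+d*((m-A)@n)/(d@n))
    P=np.array(out) # order: (-x,+y),(+x,+y),(+x,-y),(-x,-y)
    ctr=P.mean(0); x=P[1]+P[2]-P[0]-P[3]; print('tilt',np.degrees(np.arccos(n[2])).round(2),'n',n.round(4),'origin',(ctr-.006*n).round(4),'yaw',np.arctan2(x[1],x[0]).round(4),'len',np.linalg.norm(P-np.roll(P,1,0),axis=1).round(4))
    return ctr-.006*n,n,x/np.linalg.norm(x)
```

Run:
```python
from pl import *
o,n,x=corners('wrist3',[(198,161),(442,161),(432,309),(209,309)])
s=get_state(); C=R.from_quat(s['eef_rot']).as_matrix()
print('fin grip pt in tool',(C.T@(o+.029*n-np.array(s['tool_pos']))).round(4),'x in tool',(C.T@x).round(4),'n in tool',(C.T@n).round(4))
```

```text
tilt 30.07 n [-0.4987  0.049   0.8654] origin [ 0.5247 -0.0886  0.0569] yaw -0.0979 len [0.0988 0.1481 0.0987 0.1508]
fin grip pt in tool [0.0008 0.0025 0.0802] x in tool [ 0.0011  1.     -0.0053] n in tool [-0.0017 -0.0053 -1.    ]
```

Request:
creep_tool([
  [1,[0,0.001,0.03],[0,0,0]],
  [1,[0.001,0.001,0.06],[0,0,0]],
  [1,[0.001,0.0015,0.08],[0,0,0]],
  [1,[0.001,0.0015,0.097],[0,0,0]],
  [1,[0.001,0.0015,0.097],[0,0,0]],
  [1,[0.001,0.0015,0.097],[0,0,0]],
])

```text
clock: 4.15
tool_pos: [0.518, -0.0876, 0.0676]
eef_rot: [0.716, 0.649, 0.173, 0.191]
contact_force: [0.2, -0.8, 0.5]
opening: 1.003
finger_force: 0.0
```

Request:
creep_tool([
  [0,[0,0,0],[0,0,0]],
  [0,[0,0,0],[0,0,0]],
  [0,[0,0,0],[0,0,0]],
  [0,[0,0,0],[0,0,0]],
  [0,[0,0,0],[0,0,0]],
  [0,[0,0,0],[0,0,0]],
  [0,[0,0,0],[0,0,0]],
], grip_force=40)

```text
clock: 4.85
tool_pos: [0.5183, -0.0879, 0.0674]
eef_rot: [0.717, 0.648, 0.173, 0.191]
contact_force: [-0.4, 0.1, 0.6]
opening: 0.387
finger_force: 0.0
```

```bash
python3 -c "
from g import *;print(np.round(get_state()['q'],3))"
```

```text
[ 0.72   1.241 -1.23   2.444  2.146  1.266 -1.984]
```

Request:
creep_tool([
  [0,[0,0,0],[0,0,0]],
  [0,[0,0,0],[0,0,0]],
  [0,[0,0,0],[0,0,0]],
  [0,[0,0,0],[0,0,0]],
  [0,[0,0,0],[0,0,0]],
])

```text
clock: 5.35
tool_pos: [0.5183, -0.0879, 0.0674]
eef_rot: [0.717, 0.648, 0.173, 0.191]
contact_force: [0.3, -0.9, -0.2]
opening: 0.129
finger_force: 40.0
```

```bash
python3 -c "
from g import *
H=(.509,.1912,0)
s=get_state();print((R.from_quat(s['eef_rot']).as_matrix().T@[0,0,.1]).round(4))
Hm=R.from_euler('Z',.245).as_matrix()
for x,z in ((-.055,.11),):
    o=np.array(H)+Hm@np.array([x,0,z])   # hook edge target
    delta(*pose(o,.245,np.pi/6,[.075,0,-.003+.012],0))
"
```

```text
[-0.      0.0499 -0.0867]
t 5.35 tcp [ 0.5183 -0.0879  0.0674] shift [ 0.2786  0.016  -0.0922] | 0.294 rot [-0.0017  0.1724 -0.2991] F [ 0.3 -0.9 -0.2] open 0.1285232722581384
```

Request:
creep_tool([
  [0,[0,0.01,-0.017],[0,0,0]],
  [0,[0,0.02,-0.035],[0,0,0]],
  [0,[0,0.03,-0.052],[0,0,0]],
  [0,[0,0.04,-0.07],[0,0,0]],
  [0,[0,0.05,-0.087],[0,0,0]],
  [0,[0,0.05,-0.087],[0,0,0]],
  [0,[0,0.05,-0.087],[0,0,0]],
])

```text
clock: 6.05
tool_pos: [0.5177, -0.0884, 0.1671]
eef_rot: [0.717, 0.648, 0.172, 0.191]
contact_force: [0.6, -0.4, -3.1]
opening: 0.133
finger_force: 40.0
```

```bash
python3 -c "
from g import *
H=(.509,.1912,0)
s=get_state();print(np.round(s['q'],3))
Hm=R.from_euler('Z',.245).as_matrix()
o=np.array(H)+Hm@np.array([-.05,0,.12])   # hook edge target
delta(*pose(o,.245,np.pi/6,[.075,0,-.003+.012],0))
"
```

```text
[ 0.787  0.99  -1.339  2.4    1.894  1.086 -1.87 ]
t 6.05 tcp [ 0.5177 -0.0884  0.1671] shift [ 0.2809 -0.0242 -0.0121] | 0.282 rot [-0.0028  0.1734 -0.2993] F [ 0.6 -0.4 -3.1] open 0.13339320210302277
```

Request:
creep_tool([
  [0,[0.03,-0.002,-0.001],[0,0.02,-0.03]],
  [0,[0.07,-0.006,-0.003],[0,0.04,-0.075]],
  [0,[0.11,-0.01,-0.005],[0,0.07,-0.12]],
  [0,[0.15,-0.013,-0.006],[-0.001,0.09,-0.16]],
  [0,[0.19,-0.016,-0.008],[-0.002,0.117,-0.2]],
  [0,[0.23,-0.02,-0.01],[-0.002,0.14,-0.245]],
  [0,[0.26,-0.022,-0.011],[-0.003,0.16,-0.277]],
  [0,[0.281,-0.024,-0.012],[-0.003,0.173,-0.3]],
  [0,[0.281,-0.024,-0.012],[-0.003,0.173,-0.3]],
  [0,[0.281,-0.024,-0.012],[-0.003,0.173,-0.3]],
])

```text
clock: 7.05
tool_pos: [0.5189, 0.1937, 0.1644]
eef_rot: [0.594, 0.762, 0.203, 0.159]
contact_force: [-0.7, -1.1, -2.8]
opening: 0.135
finger_force: 40.0
```

Request:
creep_tool([
  [0,[0,0,0],[0,0,0]],
  [0,[0,0,0],[0,0,0]],
  [0,[0,0,0],[0,0,0]],
], quiet=true)

```text
ok
```

```bash
python3 -c "
from g import *
H=(.509,.1912,0)
s=get_state();print(np.round(s['q'],3))
Hm=R.from_euler('Z',.245).as_matrix()
o=np.array(H)+Hm@np.array([-.05,0,.12])
delta(*pose(o,.245,np.pi/6,[.075,0,-.003+.012],0))
snap('scene','scene2');snap('side','side2');snap('wrist','wrist4')
a=cv2.imread('pics/scene2.png')[140:300,170:370];b=cv2.imread('pics/side2.png')[200:350,240:440]
cv2.imwrite('pics/m.png',np.vstack([cv2.resize(a,(600,480))[:,:][:300],cv2.resize(b,(600,300))]) if 0 else np.hstack([cv2.resize(a,(400,320)),cv2.resize(b,(400,320))]))
"
```

```text
[ 0.2    1.028 -1.355  2.318  1.83   1.216 -1.973]
t 7.35 tcp [0.5198 0.1933 0.1659] shift [ 0.0005 -0.0007  0.0003] | 0.001 rot [0.0008 0.0007 0.0003] F [ 0.4 -0.7 -3. ] open 0.129160402052024
```

View pics/wrist4.png

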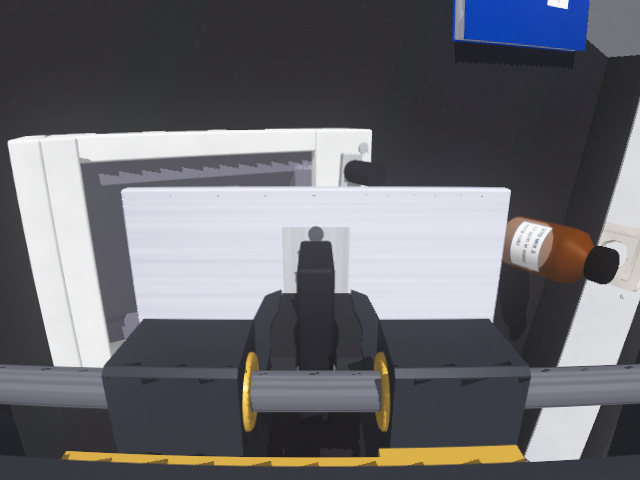

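Plate in the gripper: its +y edge runs (122,190) to (509,189). In the same picture the housing shows lip corner (79,138), wall corner (12,141) and far block corner (371,130).

Run:
```python
from g import *
H=np.array([.509,.1912,0]);Hm=R.from_euler('Z',.245).as_matrix()
for n,(u,v,z) in dict(wall=(12,141,.068),lip=(79,138,.068),far=(371,130,.052)).items(): print(n,((ray('wrist4',u,v,z)-H)@Hm*1000).round(1))
s=get_state();C=R.from_quat(s['eef_rot']).as_matrix();t=np.array(s['tool_pos'])
w,a=cloud('wrist4'); q=w[200:300,140:270].reshape(-1,3);q=q[~np.isnan(q).any(1)];qt=(q-t)@C
print('plate face in tool z',np.median(qt[:,2]).round(4),'slope',np.polyfit(qt[:,1],qt[:,2],1).round(4))
zf=np.median(qt[:,2]);n=C[:,2];m=t+n*zf
for u,v in((122,190),(509,189)):
    A=ray('wrist4',u,v,0.);d=ray('wrist4',u,v,.3)-A;P=A+d*((m-A)@n)/(d@n);print('edge in tool',((P-t)@C).round(4),'in housing',((P-H)@Hm).round(4))
# scene/side plate plane
for f in('scene2','side2'):
    w,a=cloud(f);p=w.reshape(-1,3);c=a.reshape(-1,3).mean(1);qt=(p-t)@C
    b=(abs(qt[:,1])<.09)&(abs(qt[:,0])<.065)&(abs(qt[:,2]-zf)<.004)&(c>100);k=qt[b];print(f,len(k),np.median(k[:,2]).round(4),'x',np.percentile(k[:,0],[.5,99.5]).round(4),'y',np.percentile(k[:,1],[.5,99.5]).round(4))
```

```text
wall [-90.1  67.   68. ]
lip [-62.3  66.9  68. ]
far [122.4  66.8  52. ]
plate face in tool z 0.0065 slope [-0.0052  0.0062]
edge in tool [ 0.0488 -0.0745  0.0065] in housing [-0.0501  0.0488  0.1233]
edge in tool [0.0491 0.073  0.0065] in housing [0.0776 0.0492 0.1972]
scene2 1681 0.0068 x [-0.0529  0.0475] y [-0.0748  0.0737]
side2 1608 0.0048 x [-0.0498  0.0508] y [-0.0718  0.0766]
```

Create hk.py:
```python
import sys
from g import *
H=np.array([.509,.1912,0]);Hm=R.from_euler('Z',.245).as_matrix()
def go(x,z,deg,y=0):
    delta(*pose(H+Hm@np.array([x,y,z])/1e3,.245,np.deg2rad(deg),[.075,0,-.003+.012],0))
def where():
    s=get_state();C=R.from_quat(s['eef_rot']).as_matrix();x,n=C[:,1],-C[:,2];h=np.array(s['tool_pos'])-.009*n-.075*x
    print('hook in housing',((h-H)@Hm*1e3).round(1),'tilt',np.degrees(np.arcsin(x[2])).round(2),'yaw',(np.arctan2(x[1],x[0])-.245).round(4),'F',np.round(s['contact_force'],1),'grip',round(s['finger_force'],1))
if len(sys.argv)>1:
    where(); go(*map(float,sys.argv[1:]))
```

```bash
python3 hk.py -52 70 20; python3 hk.py -52 51 20
```

```text
hook in housing [-49.2  -0.  120.8] tilt 30.08 yaw 0.0006 F [ 0.2 -0.2 -2.1] grip 40.0
t 7.5 tcp [0.5198 0.1939 0.1662] shift [ 0.     -0.0275  0.0559] | 0.062 rot [1.759e-01 1.000e-04 5.000e-04] F [ 0.2 -0.2 -2.1] open 0.13919442479101302
hook in housing [-49.2  -0.  120.8] tilt 30.08 yaw 0.0006 F [ 0.2 -0.2 -2.1] grip 40.0
t 7.5 tcp [0.5198 0.1939 0.1662] shift [ 0.     -0.037   0.0723] | 0.081 rot [1.759e-01 1.000e-04 5.000e-04] F [ 0.2 -0.2 -2.1] open 0.13919442479101302
```

Request:
creep_tool([
  [0,[0,-0.006,0.011],[0.04,0,0]],
  [0,[0,-0.011,0.022],[0.08,0,0]],
  [0,[0,-0.017,0.034],[0.12,0,0]],
  [0,[0,-0.022,0.045],[0.15,0,0]],
  [0,[0,-0.0275,0.056],[0.176,0,0]],
  [0,[0,-0.032,0.064],[0.176,0,0]],
  [0,[0,-0.037,0.072],[0.176,0,0]],
  [0,[0,-0.037,0.072],[0.176,0,0]],
  [0,[0,-0.037,0.072],[0.176,0,0]],
])

```text
clock: 8.4
tool_pos: [0.5232, 0.1955, 0.0852]
eef_rot: [0.605, 0.777, 0.137, 0.107]
contact_force: [0.7, 0.7, -2.5]
opening: 0.133
finger_force: 40.0
```

```bash
python3 hk.py -74 50 20
```

```text
hook in housing [-52.6   0.6  51.1] tilt 19.97 yaw 0.002 F [ 0.7  0.7 -2.5] grip 40.0
t 8.4 tcp [0.5232 0.1955 0.0852] shift [-0.0007 -0.0205 -0.0063] | 0.021 rot [-0.0005 -0.0008  0.0019] F [ 0.7  0.7 -2.5] open 0.1331802505501817
```

Request:
creep_tool([
  [0,[0,-0.003,-0.001],[0,0,0]],
  [0,[0,-0.007,-0.002],[0,0,0]],
  [0,[0,-0.010,-0.003],[0,0,0]],
  [0,[0,-0.013,-0.004],[0,0,0]],
  [0,[0,-0.016,-0.005],[0,0,0]],
  [0,[0,-0.018,-0.0055],[0,0,0]],
  [0,[0,-0.0205,-0.0063],[0,0,0]],
  [0,[0,-0.0205,-0.0063],[0,0,0]],
  [0,[0,-0.0205,-0.0063],[0,0,0]],
])

```text
clock: 9.3
tool_pos: [0.5029, 0.1902, 0.0842]
eef_rot: [0.606, 0.777, 0.137, 0.107]
contact_force: [0.6, 0.5, -2.8]
opening: 0.134
finger_force: 40.0
```

```bash
python3 hk.py -74.5 48.5 10;python3 hk.py -74.5 48.5 0; python3 -c "
from g import *
snap('side','side3')
cv2.imwrite('pics/s3.png',cv2.resize(cv2.imread('pics/side3.png')[190:350,240:450],None,fx=3.5,fy=3.5,interpolation=cv2.INTER_CUBIC))"
```

```text
hook in housing [-73.5   0.4  50.1] tilt 20.0 yaw 0.0011 F [ 0.6  0.5 -2.8] grip 40.0
t 9.3 tcp [0.5029 0.1902 0.0842] shift [-0.0005 -0.0011  0.0144] | 0.014 rot [ 1.745e-01 -1.000e-04  1.100e-03] F [ 0.6  0.5 -2.8] open 0.13423898642960475
hook in housing [-73.5   0.4  50.1] tilt 20.0 yaw 0.0011 F [ 0.6  0.5 -2.8] grip 40.0
t 9.3 tcp [0.5029 0.1902 0.0842] shift [-0.0005 -0.0029  0.0274] | 0.028 rot [ 0.349  -0.      0.0011] F [ 0.6  0.5 -2.8] open 0.13423898642960475
```

View pics/s3.png

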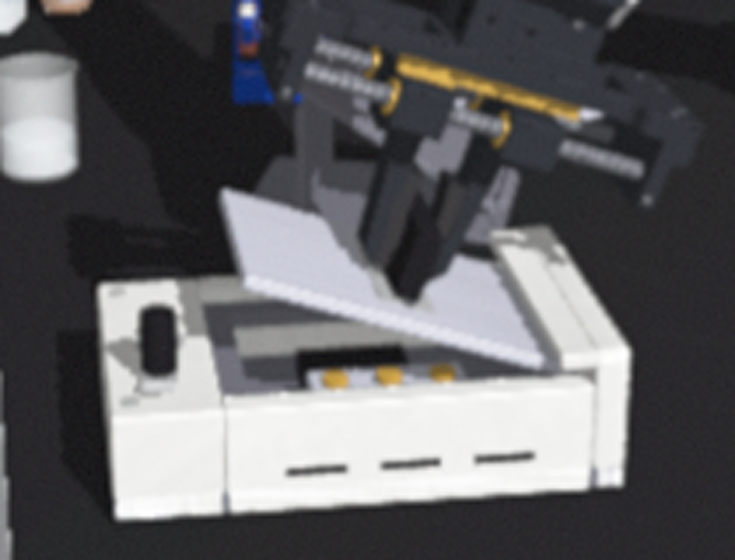

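The side view shows the plate's low edge under the lip at (545,362) with no contact force. Now I lower the free edge.

Request:
creep_tool([
  [0,[0,0,0.003],[0.035,0,0]],
  [0,[0,-0.001,0.006],[0.07,0,0]],
  [0,[0,-0.001,0.009],[0.105,0,0]],
  [0,[0,-0.001,0.012],[0.14,0,0]],
  [0,[0,-0.001,0.0144],[0.175,0,0]],
  [0,[0,-0.0015,0.017],[0.21,0,0]],
  [0,[0,-0.002,0.02],[0.245,0,0]],
  [0,[0,-0.002,0.022],[0.28,0,0]],
  [0,[0,-0.0025,0.023],[0.3,0,0]],
  [0,[0,-0.0025,0.023],[0.3,0,0]],
])

```text
clock: 10.35
tool_pos: [0.5088, 0.1915, 0.0616]
eef_rot: [0.615, 0.788, 0.019, 0.015]
contact_force: [-0.0, -1.1, -2.8]
opening: 0.133
finger_force: 40.0
```

```bash
python3 hk.py -74.5 48.5 0
```

```text
hook in housing [-74.6   0.4  48.9] tilt 2.82 yaw -0.0001 F [-0.  -1.1 -2.8] grip 40.0
t 10.35 tcp [0.5088 0.1915 0.0616] shift [-0.0004  0.0004  0.0041] | 0.004 rot [ 0.0492  0.0002 -0.0001] F [-0.  -1.1 -2.8] open 0.1330543299117601
```

Request:
creep_tool([
  [0,[0,0,0.001],[0.015,0,0]],
  [0,[0,0,0.002],[0.03,0,0]],
  [0,[0,0,0.003],[0.04,0,0]],
  [0,[0,0,0.0036],[0.049,0,0]],
  [0,[0,0,0.0036],[0.049,0,0]],
  [0,[0,0,0.0036],[0.049,0,0]],
])

```text
clock: 10.95
tool_pos: [0.5083, 0.1916, 0.0582]
eef_rot: [0.615, 0.789, -0.0, -0.0]
contact_force: [-0.2, 0.3, -2.2]
opening: 0.132
finger_force: 40.0
```

```bash
python3 hk.py -74.5 48 0
```

```text
hook in housing [-75.5   0.4  49.2] tilt -0.01 yaw 0.0012 F [-0.2  0.3 -2.2] grip 40.0
t 10.95 tcp [0.5083 0.1916 0.0582] shift [-0.0005  0.001   0.0012] | 0.002 rot [-0.0001  0.0001  0.0012] F [-0.2  0.3 -2.2] open 0.13162952486450874
```

Level and still free (only its weight on the wrist). I'll lower it until it touches.

Request:
creep_tool([
  [0,[0,0.0005,0.0005],[0,0,0]],
  [0,[0,0.001,0.001],[0,0,0]],
  [0,[0,0.001,0.0015],[0,0,0]],
  [0,[0,0.001,0.002],[0,0,0]],
  [0,[0,0.001,0.002],[0,0,0]],
  [0,[0,0.001,0.002],[0,0,0]],
])

```text
clock: 11.55
tool_pos: [0.5095, 0.1918, 0.0568]
eef_rot: [0.615, 0.789, 0.0, 0.0]
contact_force: [-1.3, -2.1, 5.6]
opening: 0.128
finger_force: 40.0
```

```bash
python3 hk.py -74.5 48 0
```

```text
hook in housing [-74.4   0.4  47.8] tilt 0.03 yaw 0.0012 F [-1.3 -2.1  5.6] grip 40.0
t 11.55 tcp [0.5095 0.1918 0.0568] shift [-0.0005 -0.0001 -0.0002] | 0.001 rot [0.0005 0.0004 0.0012] F [-1.3 -2.1  5.6] open 0.12844658538185105
```

Request:
creep_tool([
  [0.4,[0,0,0],[0,0,0]],
  [0.4,[0,0,0],[0,0,0]],
  [0.4,[0,0,0],[0,0,0]],
  [0.4,[0,0,0],[0,0,0]],
  [0.4,[0,0,0],[0,0,0]],
  [0.4,[0,0,0],[0,0,0]],
])

```text
clock: 12.15
tool_pos: [0.5094, 0.1918, 0.0561]
eef_rot: [0.615, 0.789, -0.0, -0.0]
contact_force: [0.3, 0.0, 0.3]
opening: 0.399
finger_force: 0.0
```

Request:
creep_tool([
  [0.4,[0,0,-0.02],[0,0,0]],
  [0.4,[0,0,-0.05],[0,0,0]],
  [0.4,[0,0,-0.09],[0,0,0]],
  [0.4,[0,0,-0.13],[0,0,0]],
  [0.4,[0,0,-0.17],[0,0,0]],
  [0.4,[0,0,-0.2],[0,0,0]],
  [0.4,[0,0,-0.2],[0,0,0]],
  [0.4,[0,0,-0.2],[0,0,0]],
])

```text
clock: 12.95
tool_pos: [0.5095, 0.1916, 0.2564]
eef_rot: [0.615, 0.789, 0.0, 0.001]
contact_force: [-0.4, -0.2, -0.6]
opening: 0.4
finger_force: 0.0
```

```bash
python3 -c "
from hk import *
snap('wrist','wrist5');snap('side','side5')
w,a=cloud('wrist5');p=((w-H)@Hm).reshape(-1,3);c=a.reshape(-1,3).mean(1)
b=(abs(p[:,0])<.085)&(abs(p[:,1])<.056)&(p[:,2]>.04)&(p[:,2]<.062)&(c>90)
q=p[b&(p[:,0]>-.06)&(p[:,0]<.07)&(abs(p[:,1])<.045)&(abs(p[:,0])>.012)];A=np.c_[q[:,:2],np.ones(len(q))];print('plane',np.linalg.lstsq(A,q[:,2],rcond=None)[0].round(4))
f=p[(abs(p[:,0])<.03)&(abs(p[:,1])<.04)&(p[:,2]>.075)&(p[:,2]<.09)];print('fin',f.mean(0).round(4))
k=p[(p[:,0]>.05)&(p[:,0]<.13)&(p[:,2]>.08)&(p[:,2]<.09)];print('knob',k.mean(0).round(4))
cv2.imwrite('pics/w5.png',cv2.imread('pics/wrist5.png'))
"
```

```text
plane [0.0016 0.0005 0.05  ]
fin [0.0002 0.0015 0.0829]
knob [0.1016 0.0399 0.0853]
```

View pics/w5.png

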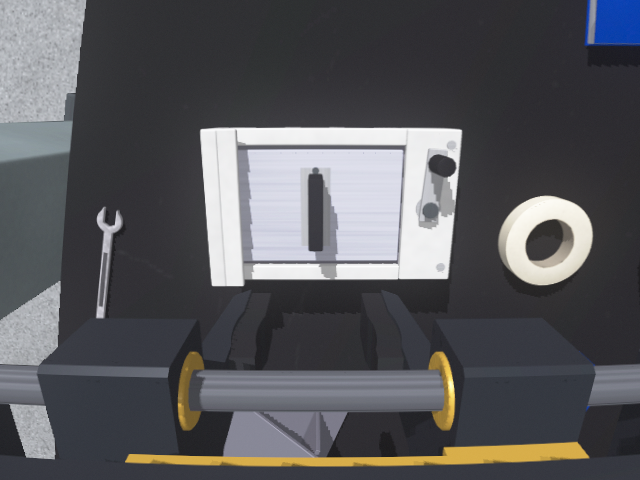

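The plate sits flat inside the rim, with a level plane at z 50 mm and the fin at (315,212). The knob is at (442,165), so the latch is still open. Next I go over the knob with the tool yawed 45°.

Create lt.py:
```python
from hk import *
def arc(th,z,r=40):
    p=H+Hm@np.array([100-r*np.sin(th),r*np.cos(th),z])/1e3
    delta(*pose(p,.245+np.pi/4,0,[0,0,0],0))
```

```bash
python3 -c "
from lt import *
print(np.round(get_state()['q'],3)); arc(0,130); arc(0,65)"
```

```text
[ 0.249  0.928 -1.412  1.763  0.95   1.332 -1.137]
t 13.05 tcp [0.509  0.1911 0.2549] shift [0.0402 0.1003 0.1246] | 0.165 rot [-2.400e-03  5.000e-04 -7.842e-01] F [ 0.5 -0.9 -0.2] open 0.3998838588227299
t 13.05 tcp [0.509  0.1911 0.2549] shift [0.0403 0.1004 0.1896] | 0.218 rot [-2.400e-03  5.000e-04 -7.842e-01] F [ 0.5 -0.9 -0.2] open 0.3998838588227299
```

Request:
creep_tool([
  [0.5,[0.01,0.02,0.02],[0,0,-0.12]],
  [0.5,[0.015,0.04,0.04],[0,0,-0.24]],
  [0.5,[0.02,0.05,0.06],[0,0,-0.36]],
  [0.5,[0.03,0.07,0.08],[0,0,-0.48]],
  [0.5,[0.035,0.09,0.1],[0,0,-0.6]],
  [0.5,[0.04,0.1,0.124],[0,0,-0.7]],
  [0.5,[0.04,0.1,0.124],[0,0,-0.785]],
  [0.5,[0.04,0.1,0.124],[0,0,-0.785]],
  [0.5,[0.04,0.1,0.124],[0,0,-0.785]],
], grip_force=5)

```text
clock: 13.95
tool_pos: [0.5961, 0.2549, 0.1313]
eef_rot: [0.267, 0.964, -0.0, -0.001]
contact_force: [0.5, -0.4, -0.3]
opening: 0.496
finger_force: 0.0
```

```bash
python3 -c "
from lt import *
print(np.round(get_state()['q'],3)); arc(0,130); arc(0,65)"
```

```text
[ 0.102  1.217 -1.376  1.551  1.206  1.396 -0.352]
t 13.95 tcp [0.5961 0.2549 0.1313] shift [-0.0005 -0.0004  0.0013] | 0.001 rot [-0.001  -0.001  -0.0008] F [ 0.5 -0.4 -0.3] open 0.49628332256926894
t 13.95 tcp [0.5961 0.2549 0.1313] shift [-0.0006 -0.0004  0.0663] | 0.066 rot [-0.001  -0.001  -0.0008] F [ 0.5 -0.4 -0.3] open 0.49628332256926894
```

Request:
creep_tool([
  [0.5,[0,0,0.02],[0,0,0]],
  [0.5,[0,0,0.04],[0,0,0]],
  [0.5,[0,0,0.055],[0,0,0]],
  [0.5,[0,0,0.066],[0,0,0]],
  [0.5,[0,0,0.066],[0,0,0]],
])

```text
clock: 14.45
tool_pos: [0.5957, 0.254, 0.0636]
eef_rot: [0.267, 0.964, -0.001, -0.001]
contact_force: [0.1, -0.6, -0.4]
opening: 0.503
finger_force: 0.0
```

Request:
creep_tool([
  [0,[0,0,0],[0,0,0]],
  [0,[0,0,0],[0,0,0]],
  [0,[0,0,0],[0,0,0]],
  [0,[0,0,0],[0,0,0]],
  [0,[0,0,0],[0,0,0]],
  [0,[0,0,0],[0,0,0]],
  [0,[0,0,0],[0,0,0]],
], grip_force=5)

```text
clock: 15.15
tool_pos: [0.5969, 0.2554, 0.0668]
eef_rot: [0.267, 0.964, 0.001, 0.0]
contact_force: [-0.1, 0.5, 3.3]
opening: 0.178
finger_force: 5.0
```

Request:
creep_tool([
  [0,[0.005,-0.006,0],[0,0,0]],
  [0,[0.009,-0.013,0],[0,0,0]],
  [0,[0.011,-0.021,0],[0,0,0]],
  [0,[0.012,-0.029,0],[0,0,0]],
  [0,[0.011,-0.037,0],[0,0,0]],
  [0,[0.008,-0.044,0],[0,0,0]],
  [0,[0.0045,-0.051,0],[0,0,0]],
  [0,[0,-0.0565,0],[0,0,0]],
  [0,[0,-0.0565,0],[0,0,0]],
  [0,[0,-0.0565,0],[0,0,0]],
])

```text
clock: 16.15
tool_pos: [0.5682, 0.2046, 0.066]
eef_rot: [0.268, 0.964, -0.002, 0.001]
contact_force: [-0.3, -1.7, 4.4]
opening: 0.176
finger_force: 5.0
```

```bash
python3 -c "
from lt import *
arc(np.pi/2,65)"
```

```text
t 16.15 tcp [0.5682 0.2046 0.066 ] shift [0.0014 0.0005 0.001 ] | 0.002 rot [-0.0028  0.002  -0.0014] F [-0.3 -1.7  4.4] open 0.17590501467295203
```

Now release, rise, and check.

Request:
creep_tool([
  [0.4,[0,0,0],[0,0,0]],
  [0.4,[0,0,0],[0,0,0]],
  [0.4,[0,0,0],[0,0,0]],
  [0.4,[0,0,0],[0,0,0]],
  [0.4,[0,0,0],[0,0,0]],
])

```text
clock: 16.65
tool_pos: [0.5675, 0.2065, 0.066]
eef_rot: [0.266, 0.964, -0.0, -0.0]
contact_force: [-0.2, 0.1, 0.1]
opening: 0.401
finger_force: 0.0
```

Request:
creep_tool([
  [0.4,[0,0,-0.02],[0,0,0]],
  [0.4,[0,0,-0.05],[0,0,0]],
  [0.4,[0,0,-0.1],[0,0,0]],
  [0.4,[0,0,-0.14],[0,0,0]],
  [0.4,[0,0,-0.18],[0,0,0]],
  [0.4,[0,0,-0.2],[0,0,0]],
  [0.4,[0,0,-0.2],[0,0,0]],
  [0.4,[0,0,-0.2],[0,0,0]],
])

```text
clock: 17.45
tool_pos: [0.5675, 0.2061, 0.2657]
eef_rot: [0.267, 0.964, -0.001, 0.0]
contact_force: [0.2, -0.6, 0.4]
opening: 0.399
finger_force: 0.0
```

```bash
python3 -c "
from hk import *
snap('scene','scene6');snap('side','side6');snap('wrist','wrist6')
for f in ('scene6','side6','wrist6'):
    w,a=cloud(f);p=((w-H)@Hm).reshape(-1,3)
    for n,b in dict(fin=(abs(p[:,0])<.03)&(abs(p[:,1])<.04)&(p[:,2]>.075)&(p[:,2]<.09),knob=(p[:,0]>.035)&(p[:,0]<.13)&(abs(p[:,1])<.06)&(p[:,2]>.076)&(p[:,2]<.092)).items(): print(f,n,b.sum(),p[b].mean(0).round(4))
cv2.imwrite('pics/f.png',np.hstack([cv2.resize(cv2.imread('pics/scene6.png')[180:280,190:330],(400,286)),cv2.resize(cv2.imread('pics/side6.png')[240:345,250:430],(400,286))]))
"
```

```text
scene6 fin 118 [-0.001  -0.0044  0.0816]
scene6 knob 38 [ 0.0583 -0.0041  0.0827]
side6 fin 208 [0.0029 0.0069 0.0834]
side6 knob 103 [0.0612 0.0037 0.0842]
wrist6 fin 1070 [0.0006 0.0008 0.0829]
wrist6 knob 309 [0.0587 0.0005 0.0849]
```

View pics/f.png

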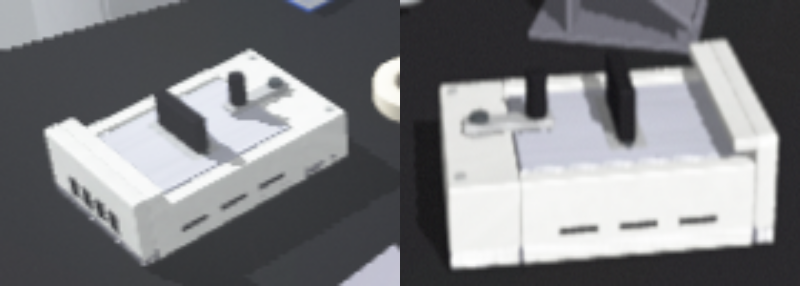

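Both views show the plate flat in its seat and the latch straight across its free edge, with the knob at about (59, 0) mm in the housing frame (about 1.57 rad).

```bash
python3 -c "
from plant import finish_job
print(finish_job())"
```

```text
the job is handed in; nothing more can be done
None
```

The plate lies flat in its seat, hooked under the lip, and the latch points straight across its free edge at about 1.57 rad; the job was handed in at about 17.6 s of the 61 s, with the gripper clear and no verdict returned.

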